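Park the index plunger and lift the sampling caddy out of its dock

TASK

The blue sampling caddy is locked in its dock by the slanted spring plunger with the red T-handle. Pull the plunger out along its own axis, turn it clockwise, feel for its rest notch, let it down into that and let go, so that it stays retracted; then lift the caddy out by its black-gripped handle, keeping it upright, and stand it in the middle of the round cork mat. Leave the plunger parked and do not disturb the cup, the can and the tin that stand about.

Things in the scene. Friction and masses are not known exactly. Their poses are not given: they have to be found in the camera images.
- plunger_handle: Red T-handle: a bar 12 x 64 x 20 mm (x, y, z), origin at its middle; turns with the plunger. z points up the plunger's axis, which leans 40 degrees from vertical, away from the caddy; y runs along the bar. The steel shaft leaves its underside; the nearest fixed metal round the shaft is 26 mm below the bar's middle while locked. Grip it across its thickness, tool in line with the axis.
- plunger_pull (a joint): Pull along the axis, m: 0 locked (pin tip 16 mm past the face of the caddy's front wall), 0.034 hard end of travel. The spring pulls back with 8 N at 0, 16 N at the end. A side lug on the shaft stops it turning until it is out 0.030; from there the lug passes over a flat land. Let down in the rest notch it stays at 0.026; elsewhere it stays on the land at 0.030 or springs back to 0.
- plunger_twist (a joint): Turn clockwise seen from above the T-handle, rad; 0 locked, 1.6 end, cannot go below 0. The rest notch, 4 mm deep in the land, is in a brass collar set differently each time, somewhere from 0.85 to 1.38, with 0.08 free play; let down within 0.1 of its middle the lug slips in. There is land on both sides of it, so feel for it: ease the plunger down; if it stops at the land, lift it off and turn on.
- caddy: Blue open sheet-metal box, 110 x 150 x 75 mm (x, y, z), about 0.65 kg, two cups fixed inside; origin at the centre of its underside, z up; the front wall at -x faces the plunger. It stands on the dock's 8 mm plate between corner lips 22 mm high with 2 mm play: lift it straight up until clear. It cannot be lifted while locked.
- caddy_handle: Bow handle of the caddy, fixed to it; its origin and axes are those of the caddy. The black grip is a round bar 16 mm thick and 90 mm long along y, its middle 155 mm above the origin; the free height under it is over 70 mm.
- mat: Round brown cork mat on the bench, 220 mm across, 6 mm thick, fixed; origin at the centre of its underside.
- dock: Fixed grey dock; origin at the bench under the middle of the caddy's place, x and y as the caddy's. The plunger's axis crosses the caddy's front wall at (-0.055, 0, 0.050) in this frame and rises from there toward -x, leaning 40 degrees; with the plunger locked the T-handle's middle is 0.124 along it. Parked, the T-handle's top stands 0.18 above the bench, beside the way to the mat.
- mixing_cup: Translucent mixing cup, 92 mm wide, 104 mm high, loose; leave alone. Origin at the centre of its underside. A blue carton hangs above it, its lower end 0.27 m over the bench, spanning x 0.56 to 0.72, y -0.08 to 0.16.
- black_can: Dark can with a yellow label, 73 mm wide, 206 mm high, loose; leave alone. Origin at the centre of its underside.
- tin_hardener: White tin on the near left of the bench (another like it stands far back), 74 mm wide, 132 mm high, loose; leave alone. Origin at the centre of its underside.

How it is judged:
By the outcome, as a careful person would: the job done as asked, in the order asked, and still so for the second after the job is handed in, with the robot touching nothing.
It also fails if it takes over 64 s, if anything falls off the work surface, if the arm or the gripper's body presses on something with over 40 N, if the wrist force passes 120 N, or if a joint passes its speed limit or range.

ROBOT

A 6-joint arm with a two-finger parallel gripper is mounted at the origin on a cart in front of the work surface, level with it; the furniture and walls round the work are solid. World frame = base frame: x ahead of the robot, y to its left, z up, the work surface at z = 0. Lengths are in m, angles in rad, forces in N, time in s.
With the tool pointing down it reaches from about 0.375 to 0.9 m from the base axis. Payload 3.1 kg.
Tool frame: the origin (TCP) lies midway between the tips of the shut fingers; the grasp point (between the pads) lies 19 mm behind it (pinch_z is the distance from the TCP to the grasp point, in m); z points along the fingers, y is the line along which they close (so a half turn about z gives the same grasp; the last joint's range is limited). The gripper opens to 85 mm and grips with 20 to 120 N. Pads are 22 mm wide; open, the fingers measure 114 mm over their backs; the gripper's body (76 mm by 85 mm) begins 54 mm behind the grasp point. The pads swing forward as they close: fully open they stand 13 mm farther back than shut.
Start: joints at [0.925, 0.527, 1.433, -0, 1.181, -0.178], TCP at [0.281, 0.558, 0.231] pointing down, gripper open.
Joint ranges: [-3.08, 3.08], [-0.75, 2.2], [0.22, 2.44], [-1.43, 4.57], [0, 2.65], [-2.85, 2.85]. Speed limits (rad/s): [2.79, 2.79, 3.14, 3.14, 3.14, 3.14].

INTERFACE

Orientations are given as a unit quaternion [x, y, z, w].
In Python, from station import sense, snapshot, camera_params, sign_off, pinch_z gives the robot as it stands. The module is installed in compiled form; this text tells all that it offers.
- The arm moves only by the shell command python3 -m handwheel 'ROWS' [FORCE]. ROWS is JSON, a list that holds one entry, the list of rows, each a list of 7 numbers: the turn, a rotation vector about the tool's x, y, z in degrees, then the shift along the tool's x, y, z in m, then the opening, from 0 (shut) to 1 (fully open). A call has 1 to 20 rows; each row shifts and turns the commanded pose from where the row before left it, along the tool's axes as they then stand; what a row does not reach is not made up. A row lasts 1/8 s, in which the tool goes at most 62.5 mm and 10.7 degrees, less where a joint would pass 70% of its speed; a pose out of reach is approached as far as the arm can. A call with a gripper value outside its range is refused whole. The fingers move at their own pace and stop on an object; FORCE is the grip in N (left out, the last holds). Time passes only in rows, so rows that do not move let the fingers close. It gives the time, the measured TCP pose, the force, the opening and the grip force at its end, in the units of the state.
- sense(): the state, without advancing time (a new reading comes with each control period).
- snapshot(name): name is "scene" or "top"; returns the picture (384x512x3 uint8, red, green, blue); there is no depth.
- camera_params(name): a dict with "fx", "fy", "cx", "cy" (pixels), "world_to_cam" (4x4, takes a point from world to camera coordinates). Camera axes: x right, y down, z forward; pixel columns grow to the right and rows downward; lengths in m; the calibration is good to about 2 mm. A picture is of the moment at which its call begins. camera_params takes no time and is no camera call.
- sign_off(): hands the job in; it is judged then, once.
The state is a dict: "t": time; "q": joint angles; "qd": joint speeds; "tau": joint torques, N m; "tcp_pos": TCP position; "tool_rot": TCP orientation; "force": force on the tool from outside, world axes, zero at the start; "ft_torque": the same for the moment, N m; "finger_gap": opening from 0.0 (shut) to 1.0 (fully open); "gripper_force": force on a finger pad.
Only numpy, scipy, OpenCV 4.12 (cv2) and the standard library are available. Lean on these libraries where they do the work, as an engineer would, in place of code of your own. Each camera call takes 0.05 s, during which the arm holds its last target. There are 200 camera calls.

## Working session

There is one attempt and no reset: what is moved stays moved. The work goes in short steps, Python scripts to look and compute and a shell command to move; the robot and the scene stay as the last step left them, time stands still between calls to the robot, and variables do not carry over. Pictures are saved under pics/ and viewed, at most 10 in all, crops included, and the job is handed in when it is done.

```bash
mkdir -p pics; python3 - <<'E'
from station import *
import cv2,numpy as np
for n in("scene","top"):
    im=snapshot(n); cv2.imwrite(f"pics/{n}0.png",cv2.resize(im[:,:,::-1],(800,600),interpolation=cv2.INTER_CUBIC)); cv2.imwrite(f"raw_{n}.png",im[:,:,::-1])
    p=camera_params(n); print(n,p["fx"],p["fy"],p["cx"],p["cy"],np.round(p["world_to_cam"],3).tolist())
s=sense(); print(s["tool_rot"],s["tcp_pos"],s["t"],s["finger_gap"]); print(pinch_z)
E
```

```text
scene 469.92409846325864 469.92409846325864 258.98762852297176 191.25666347855005 [[-0.752, -0.659, 0.007, 0.604], [-0.282, 0.313, -0.907, 0.176], [0.595, -0.684, -0.421, 1.347], [0.0, 0.0, 0.0, 1.0]]
top 391.8395415847568 391.8395415847568 253.6019625697704 193.87978644461117 [[-0.163, -0.987, -0.001, 0.376], [-0.966, 0.16, -0.204, 0.546], [0.201, -0.033, -0.979, 1.126], [0.0, 0.0, 0.0, 1.0]]
[ 2.31277142e-01  9.72887419e-01 -8.94530764e-04 -3.91089540e-04] [0.28084162 0.55764346 0.23042449] 0.1 1.0017361468084867
0.0187
```

View pics/scene0.png

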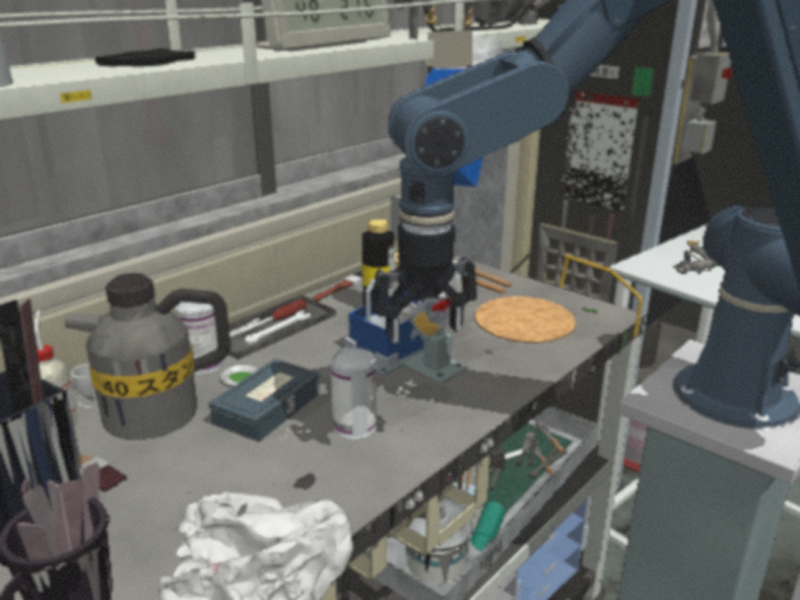

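View pics/top0.png

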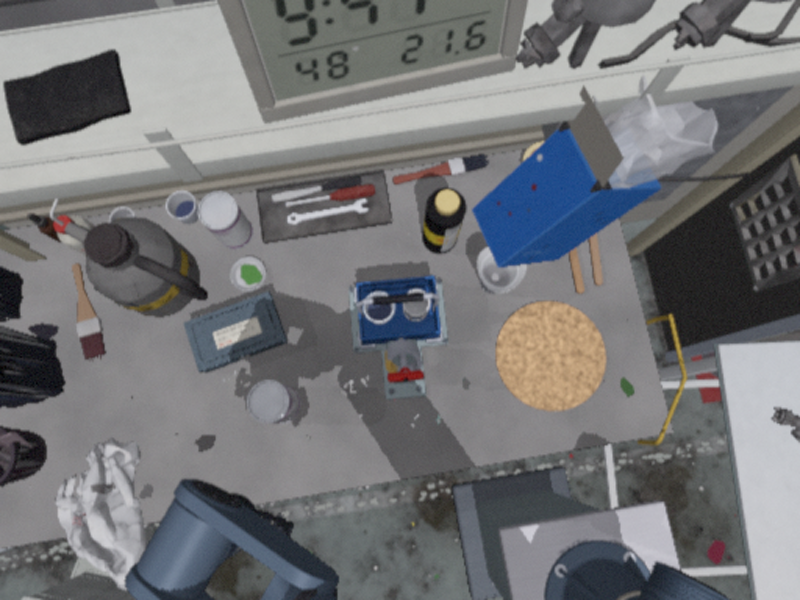

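The top view shows the caddy at about (400,310), the red T-handle at (405,376), the mat at (551,355), the cup at (500,270), the can at (443,220) and the near tin at (270,402). I'll take an enlarged crop next.

```bash
python3 - <<'E'
import cv2
im=cv2.imread("raw_top.png")
c=im[165:265,215:315]   # origin col215,row165, x6
cv2.imwrite("pics/crop1.png",cv2.resize(c,(600,600),interpolation=cv2.INTER_CUBIC))
E
```

```text
(no output)
```

View pics/crop1.png

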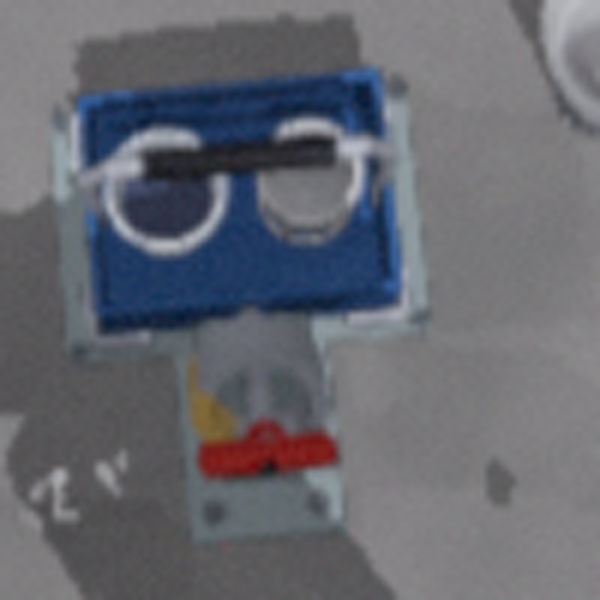

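```bash
cat > h.py <<'E'
import numpy as np
from station import *
from scipy.optimize import least_squares
from scipy.spatial.transform import Rotation as R
def proj(n,P):
    p=camera_params(n); P=np.atleast_2d(P); c=P@p["world_to_cam"][:3,:3].T+p["world_to_cam"][:3,3]
    return np.c_[p["fx"]*c[:,0]/c[:,2]+p["cx"],p["fy"]*c[:,1]/c[:,2]+p["cy"]]
def ray(n,uv,z):
    p=camera_params(n); W=np.array(p["world_to_cam"]); d=W[:3,:3].T@[(uv[0]-p["cx"])/p["fx"],(uv[1]-p["cy"])/p["fy"],1]
    o=-W[:3,:3].T@W[:3,3]; return o+d*(z-o[2])/d[2]
def rows(Rt,pt,s=None):
    "turn (tool rotvec deg) and shift (tool axes) from the current pose to TCP target"
    s=s or sense(); R0=R.from_quat(s["tool_rot"])
    return (R0.inv()*Rt).as_rotvec(degrees=True), R0.inv().apply(np.array(pt)-s["tcp_pos"]), Rt.inv().apply(np.array(pt)-s["tcp_pos"])
E
python3 - <<'E'
from h import *
c=lambda u,v:((u+.5)/6-.5+215,(v+.5)/6-.5+165)
loc=np.array([[.055,.075,.083],[.055,-.075,.083],[-.055,-.075,.083],[-.055,.075,.083],[0,.045,.163],[0,-.045,.163],[-.135,.032,.148],[-.135,-.032,.148]])
px=np.array([c(80,97),c(378,70),c(405,303),c(100,330),c(145,163),c(335,150),c(200,460),c(336,450)])
f=lambda q:(proj("top",R.from_euler('z',q[2]).apply(loc)+[q[0],q[1],0])-px).ravel()
r=least_squares(f,[.6,.2,0]);print("dock",r.x,np.round(r.fun.reshape(-1,2),1).tolist())
f8=lambda u,v:((u+.5)*.64-.5,(v+.5)*.64-.5)
print("mat",[ray("top",f8(*p),.006).round(3) for p in((551,355.5),(496,355),(606,355),(551,300),(551,411))])
print("cup rim",ray("top",f8(502,268),.104),"can top",ray("top",f8(449,203),.206),"tin",ray("top",f8(270,401),.132))
x,y,yaw=r.x; D=R.from_euler('z',yaw)
a=np.radians(40);u=D.apply([-np.sin(a),0,np.cos(a)]);T=D.apply([-.055,0,.05])+[x,y,0]+.124*u
ty=D.apply([np.cos(a),0,np.sin(a)]);tz=-u;Rt=R.from_matrix(np.c_[np.cross(ty,tz),ty,tz])
print("T",T,"axis",u,"quat",Rt.as_quat())
print("grasp TCP",T-u*pinch_z,"az",np.degrees(np.arctan2(T[1],T[0])),"yaw",np.degrees(yaw))
E
```

```text
dock [ 0.58470085  0.28148445 -0.072995  ] [[-0.1, 0.5], [0.5, 0.5], [-0.1, -1.9], [-0.5, -1.8], [-0.4, 1.1], [0.6, 0.3], [-0.4, 0.8], [0.4, 0.3]]
mat [array([ 0.456, -0.004,  0.006]), array([0.475, 0.103, 0.006]), array([ 0.439, -0.112,  0.006]), array([ 0.566, -0.028,  0.006]), array([0.35 , 0.019, 0.006])]
cup rim [0.6245348  0.07771266 0.104     ] can top [0.73023031 0.16791112 0.206     ] tin [0.44855603 0.53118942 0.132     ]
T [0.4503539  0.29130856 0.14498951] axis [-0.6410759   0.04687863  0.76604444] quat [0.68826637 0.63977466 0.23285893 0.25050847]
grasp TCP [0.46234202 0.29043193 0.13066448] az 32.896551781383884 yaw -4.182305398859051
```

```bash
python3 - <<'E'
from h import *
Rt=R.from_quat([0.68826637,0.63977466,0.23285893,0.25050847]);u=np.array([-.64108,.04688,.76604])
G=np.array([.46234,.29043,.13066])
t,s0,s1=rows(Rt,G+.09*u); print(t,np.linalg.norm(t),s0)
E
```

```text
[-35.30935269 -23.45049263  64.57042119] 77.2399850129757 [-0.22891889 -0.17908787  0.03108558]
```

```bash
python3 -m handwheel '[[[0,0,0,-0.038,-0.030,0.005,1],[0,0,0,-0.038,-0.030,0.005,1],[0,0,0,-0.038,-0.030,0.005,1],[0,0,0,-0.038,-0.030,0.005,1],[0,0,0,-0.038,-0.030,0.005,1],[0,0,0,-0.038,-0.030,0.005,1],[-4.41,-2.93,8.07,0,0,0,1],[-4.41,-2.93,8.07,0,0,0,1],[-4.41,-2.93,8.07,0,0,0,1],[-4.41,-2.93,8.07,0,0,0,1],[-4.41,-2.93,8.07,0,0,0,1],[-4.41,-2.93,8.07,0,0,0,1],[-4.41,-2.93,8.07,0,0,0,1],[-4.41,-2.93,8.07,0,0,0,1],[0,0,0,0,0,0,1],[0,0,0,0,0,0,1]]]'; python3 - <<'E'
from h import *
import cv2
Rt=R.from_quat([0.68826637,0.63977466,0.23285893,0.25050847]);u=np.array([-.64108,.04688,.76604])
G=np.array([.46234,.29043,.13066]); s=sense()
t,s0,s1=rows(Rt,G+.09*u,s); print(t,s0,s1,s["q"].round(2) if hasattr(s["q"],"round") else s["q"],s["t"])
ims=snapshot("scene")[150:250,220:353];imt=snapshot("top")[165:265,190:323]
cv2.imwrite("pics/both1.png",cv2.resize(np.hstack([ims,imt])[:,:,::-1],(798,300),interpolation=cv2.INTER_CUBIC))
E
```

```text
t: 2.1
tcp_pos: [0.4045, 0.2868, 0.1992]
tool_rot: [0.607, 0.748, 0.17, 0.208]
force: [0.7, 0.6, 0.4]
finger_gap: 0.999
gripper_force: 0.0
[-8.56381805 -3.46152338 15.14987472] [ 0.00757738  0.00194472 -0.00028276] [ 7.80435802e-03 -3.81999509e-05 -6.07521180e-04] [ 0.55  0.35  2.1  -0.91  0.35  1.16] 2.1
```

View pics/both1.png

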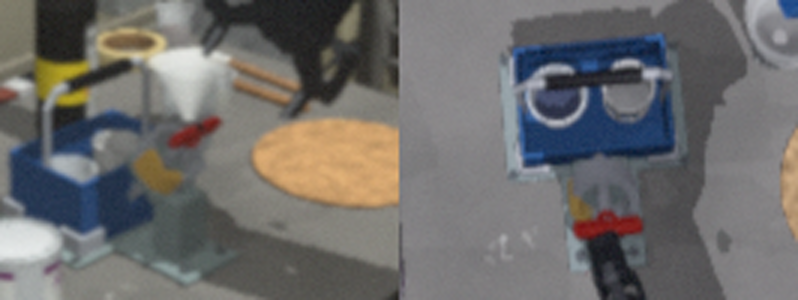

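The T-handle is clear in both views (scene crop (195,132), top crop (608,225)), and the gripper is standing off from it along the axis. q6 is too high to leave room for the twist, so I'll take the half-turned grasp.

```bash
python3 -m handwheel '[[[0,0,-10.3,0,0,0,1],[0,0,-10.3,0,0,0,1],[0,0,-10.3,0,0,0,1],[0,0,-10.3,0,0,0,1],[0,0,-10.3,0,0,0,1],[0,0,-10.3,0,0,0,1],[0,0,-10.3,0,0,0,1],[0,0,-10.3,0,0,0,1],[0,0,-10.3,0,0,0,1],[0,0,-10.3,0,0,0,1],[0,0,-10.3,0,0,0,1],[0,0,-10.3,0,0,0,1],[0,0,-10.3,0,0,0,1],[0,0,-10.3,0,0,0,1],[0,0,-10.3,0,0,0,1],[0,0,-10.3,0,0,0,1]]]'; cat >> h.py <<'E'
Rg=R.from_quat([0.68826637,0.63977466,0.23285893,0.25050847])*R.from_euler('z',np.pi);u=np.array([-.64108,.04688,.76604])
G=np.array([.46234,.29043,.13066])
E
python3 - <<'E'
from h import *
s=sense();print(rows(Rg,G+.09*u,s),np.round(s["q"],2))
print("scene bar mid proj",proj("scene",[.45035,.29131,.14499]),proj("scene",np.array([[.45035,.29131,.14499]])+.01*u), "seen ~285,194")
E
```

```text
t: 4.2
tcp_pos: [0.4048, 0.2866, 0.1994]
tool_rot: [-0.662, 0.699, -0.184, 0.196]
force: [0.3, -0.3, 0.2]
finger_gap: 1.001
gripper_force: 0.0
(array([8.87073156, 2.29990577, 0.24314528]), array([-0.00803836,  0.00046469, -0.00024107]), array([-0.00801887,  0.00043099, -0.00063352])) [ 0.55  0.35  2.1  -0.91  0.35 -1.72]
scene bar mid proj [[284.62461736 194.35811302]] [[286.35708951 192.63285783]] seen ~285,194
```

```bash
python3 -m handwheel '[[[2.22,0.58,0.06,0,0,0,1],[2.22,0.58,0.06,0,0,0,1],[2.22,0.58,0.06,0,0,0,1],[2.22,0.58,0.06,0,0,0,1],[0,0,0,-0.008,0,0,1],[0,0,0,0,0,0,1],[0,0,0,0,0,0,1]]]'; python3 - <<'E'
from h import *
s=sense();print(rows(Rg,G,s),np.round(s["q"],2))
E
```

```text
t: 5.08
tcp_pos: [0.4056, 0.2974, 0.2042]
tool_rot: [-0.638, 0.692, -0.249, 0.229]
force: [-0.3, 1.1, -0.2]
finger_gap: 1.005
gripper_force: 0.0
(array([ 0.41078398, -0.31593392, -0.33443178]), array([0.00232833, 0.00288837, 0.093077  ]), array([0.00282262, 0.00357059, 0.09303964])) [ 0.67  0.4   2.12 -1.4   0.46 -1.14]
```

```bash
python3 -m handwheel '[[[0,0,0,0.001,0.001,0.024,1],[0,0,0,0.001,0.001,0.023,1],[0,0,0,0,0.001,0.023,1],[0,0,0,0,0,0,1],[0,0,0,0,0,0,1]]]'; python3 - <<'E'
from h import *
import cv2
s=sense();print(rows(Rg,G,s),np.round(s["q"],2))
ims=snapshot("scene")[150:250,220:353];imt=snapshot("top")[165:265,190:323]
cv2.imwrite("pics/both2.png",cv2.resize(np.hstack([ims,imt])[:,:,::-1],(798,300),interpolation=cv2.INTER_CUBIC))
E
```

```text
t: 5.7
tcp_pos: [0.4496, 0.3032, 0.1672]
tool_rot: [-0.639, 0.697, -0.245, 0.213]
force: [0.1, -0.7, -0.7]
finger_gap: 0.998
gripper_force: 0.0
(array([ 2.12539842, -1.38321205, -0.30842716]), array([0.01100272, 0.01161086, 0.03750855]), array([0.01183315, 0.01305036, 0.03677538])) [ 0.61  0.5   2.05 -1.43  0.42 -1.14]
```

View pics/both2.png

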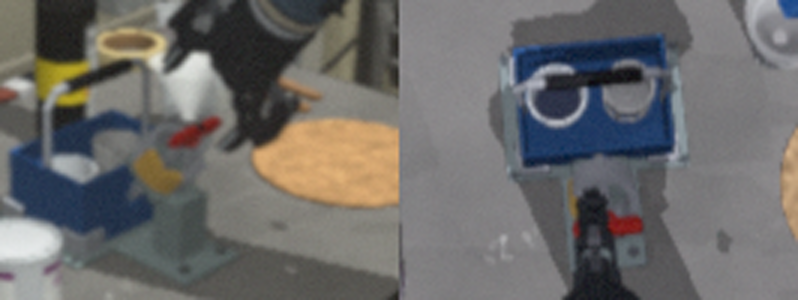

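q4 is at its limit and the tool has drifted sideways by about 1 cm (bar at top crop (608,225), gripper left of centre at (590,225)). I'll fit a kinematic model to see which wrist branch reaches the target.

```bash
cat >> h.py <<'E'
def fk(q,p):
    d1,a1,a2,a3,d4,d6=p
    Rz=lambda t:R.from_euler('z',t);Ry=lambda t:R.from_euler('y',t)
    r1=Rz(q[0]);r2=r1*Ry(q[1]);r3=r1*Ry(q[1]+q[2]); r=r3*Rz(S4*q[3])*Ry(q[4])
    P=r1.apply([a1,0,d1])+r2.apply([0,0,a2])+r3.apply([a3,0,d4])+r.apply([0,0,d6])
    return P, r*Rz(q[5])*R.from_euler('z',np.pi/2*K6)
S4=1;K6=1
E
cat > fit.py <<'E'
import h; from h import *
s=sense()
D=[([.925,.527,1.433,0,1.181,-.178],[.281,.558,.231],[.2313,.9729,-.0009,-.0004]),([.55,.35,2.1,-.91,.35,1.16],[.4045,.2868,.1992],[.607,.748,.17,.208]),
([.55,.35,2.1,-.91,.35,-1.72],[.4048,.2866,.1994],[-.662,.699,-.184,.196]),([.67,.4,2.12,-1.4,.46,-1.14],[.4056,.2974,.2042],[-.638,.692,-.249,.229]),(s["q"],s["tcp_pos"],s["tool_rot"])]
best=None
for h.S4 in(1,-1):
  for h.K6 in(0,1,2,3):
    e=max((h.fk(q,[0]*6)[1].inv()*R.from_quat(o)).magnitude() for q,p,o in D)
    if best is None or e<best[0]: best=(e,h.S4,h.K6)
print(best); h.S4,h.K6=best[1:]
f=lambda p:np.concatenate([h.fk(q,p)[0]-x for q,x,o in D])
r=least_squares(lambda p:np.r_[f(p),.003*(p-[.4,0,.4,0,.4,.25])],[.4,0,.4,0,.4,.25]);print(r.x.round(3),(f(r.x)*1e3).round(1))
lo=np.array([-3.08,-.75,.22,-10,0,-10]);hi=np.array([3.08,2.2,2.44,10,2.65,10])
def ik(P,Rt,q0):
    g=lambda q:np.r_[h.fk(q,r.x)[0]-P,.3*(h.fk(q,r.x)[1].inv()*Rt).as_rotvec()]
    return least_squares(g,q0,bounds=(lo,hi))
for d in(.09,.06,.034,.0):
    b=ik(G+d*u,Rg,np.clip(s["q"],lo+.01,hi-.01)); print(d,b.x.round(2),b.cost)
E
python3 fit.py
```

```text
(0.007246458965171728, 1, 1)
[-0.08   0.267  0.426  0.012  0.15  -0.01 ] [ 89.1 -66.8  -1.3  15.8 -26.1   6.   15.5 -25.9   5.8 -12.1  19.7 -13.3
  -9.8   9.6   2.8]
0.09 [ 0.62  0.37  2.1  -1.35  0.44 -1.25] 7.111409329693341e-23
0.06 [ 0.6   0.45  2.14 -1.64  0.41 -0.95] 6.062880716246773e-17
0.034 [ 0.58  0.52  2.17 -1.88  0.42 -0.71] 1.669885408899661e-18
0.0 [ 0.55  0.61  2.18 -2.12  0.46 -0.47] 2.9470569101147173e-23
```

```bash
sed -i 's/d1,a1,a2,a3,d4,d6=p/d1,a1,a2,a3,d4,d6,b,w=p/; s/r3.apply(\[a3,0,d4\])/r3.apply([a3,b,d4])/; s/r.apply(\[0,0,d6\])/r.apply([w,0,d6])/' h.py
sed -i 's/\[0\]\*6/[0]*8/; s/\[.4,0,.4,0,.4,.25\])\],\[.4,0,.4,0,.4,.25\]/[.4,0,.4,0,.4,.25,.1,0])],[.4,0,.4,0,.4,.25,.1,0]/' fit.py; python3 fit.py
```

```text
(0.007246458965171728, 1, 1)
[ 0.287 -0.008  0.591  0.116  0.393  0.31   0.112 -0.005] [-0.5  0.3 -0.   0.7 -0.6  0.4  0.4 -0.4  0.2 -0.9 -0.6 -1.4  0.1  0.9
  0.8]
0.09 [ 0.66  0.41  2.14 -1.49  0.45 -1.06] 1.609136262388223e-21
0.06 [ 0.63  0.47  2.13 -1.64  0.43 -0.92] 9.612009280222774e-21
0.034 [ 0.6   0.53  2.12 -1.77  0.42 -0.81] 7.417994756437258e-22
0.0 [ 0.56  0.6   2.1  -1.92  0.42 -0.67] 9.429225435664817e-19
```

```bash
cat >> fit.py <<'E'
print("----")
X=r.x
Rc=R.from_quat(s["tool_rot"])
for dp in([0,0,.12],[-.05,0,.12],[0,0.0,.18]):
    b=ik(s["tcp_pos"]+np.array(dp),Rc,s["q"]).x
    tr=[h.fk(np.r_[b[:3],a,b[4:]],X)[0] for a in np.linspace(b[3],4.3,9)]
    print(dp,b.round(2)); print(np.round(tr,2).tolist())
for d in(.0,.026,.045,.09,.13):
  for k in(0,8,15):
    Rt=R.from_rotvec(-np.radians(k)*np.array([0.073,.997,0]))*Rg
    b=ik(G+d*u,Rt,[.6,.5,2.1,4.4,.42,-.7]); print(d,k,b.x.round(2),b.cost<1e-9)
E
python3 fit.py | sed -n '/----/,$p'
```

```text
----
[0, 0, 0.12] [ 0.61  0.26  1.94 -0.84  0.58 -1.81]
[[0.45, 0.3, 0.29], [0.37, 0.36, 0.25], [0.32, 0.45, 0.26], [0.31, 0.53, 0.31], [0.35, 0.58, 0.4], [0.42, 0.58, 0.47], [0.5, 0.51, 0.51], [0.55, 0.42, 0.49], [0.55, 0.34, 0.43]]
[-0.05, 0, 0.12] [ 0.69  0.22  2.   -0.88  0.61 -1.7 ]
[[0.4, 0.3, 0.29], [0.31, 0.35, 0.24], [0.25, 0.44, 0.25], [0.23, 0.53, 0.31], [0.27, 0.59, 0.4], [0.35, 0.59, 0.47], [0.43, 0.53, 0.51], [0.49, 0.44, 0.5], [0.5, 0.35, 0.43]]
[0, 0.0, 0.18] [ 0.62  0.17  1.86 -0.68  0.71 -2.  ]
[[0.45, 0.3, 0.35], [0.37, 0.38, 0.31], [0.31, 0.49, 0.34], [0.3, 0.57, 0.42], [0.34, 0.61, 0.53], [0.41, 0.59, 0.62], [0.49, 0.51, 0.66], [0.55, 0.4, 0.64], [0.57, 0.32, 0.56]]
0.0 0 [ 0.56  0.6   2.1   4.36  0.42 -0.67] True
0.0 8 [ 0.62  0.67  2.16  4.1   0.62 -0.35] True
0.0 15 [ 0.66  0.74  2.2   3.99  0.82 -0.18] True
0.026 0 [ 0.59  0.54  2.12  4.48  0.42 -0.77] True
0.026 8 [ 0.65  0.61  2.17  4.18  0.61 -0.42] True
0.026 15 [ 0.69  0.69  2.21  4.06  0.8  -0.23] True
0.045 0 [ 0.61  0.5   2.13  4.57  0.42 -0.85] True
0.045 8 [ 0.67  0.57  2.18  4.24  0.6  -0.47] True
0.045 15 [ 0.72  0.65  2.22  4.11  0.79 -0.27] True
0.09 0 [ 0.66  0.41  2.14  4.8   0.45 -1.06] True
0.09 8 [ 0.73  0.47  2.19  4.43  0.59 -0.63] True
0.09 15 [ 0.78  0.55  2.24  4.25  0.76 -0.39] True
0.13 0 [ 0.71  0.32  2.14  4.99  0.49 -1.23] True
0.13 8 [ 0.78  0.38  2.19  4.62  0.6  -0.8 ] True
0.13 15 [ 0.84  0.46  2.24  4.41  0.75 -0.53] True
```

```bash
python3 -m handwheel '[[[0,0,0,0,0,-0.046,1],[0,0,0,0,0,-0.046,1],[0,0,0,0,-0.038,0,1],[0,0,0,0,-0.038,0,1],[0,0,0,0,0,0,1]]]'; cat > sweep.py <<'E'
import h;from h import *
h.S4,h.K6=1,1
X=[.287,-.008,.591,.116,.393,.31,.112,-.005]
s=sense();q=np.array(s["q"]);print(q.round(2),s["tcp_pos"].round(3))
p0,r0=h.fk(q,X);print((p0-s["tcp_pos"]).round(4))
p1,r1=h.fk(q+[0,0,0,np.radians(9.6),0,0],X)
print("row",(r0.inv()*r1).as_rotvec(degrees=True).round(2),r0.inv().apply(p1-p0).round(4),"n",np.degrees(4.2-q[3])/9.6)
E
python3 sweep.py
```

```text
t: 6.42
tcp_pos: [0.4554, 0.3057, 0.2897]
tool_rot: [-0.637, 0.697, -0.245, 0.217]
force: [1.6, -1.0, -0.5]
finger_gap: 0.999
gripper_force: 0.0
[ 0.61  0.27  1.92 -0.83  0.58 -1.83] [0.455 0.306 0.29 ]
[0.0031 0.0005 0.0037]
row [-5.13 -1.33  8.01] [-0.0089  0.0264 -0.0013] n 29.993522556727015
```

```bash
python3 -m handwheel '[[[-5.13,-1.33,8.01,-0.0089,0.0264,-0.0013,1],[-5.13,-1.33,8.01,-0.0089,0.0264,-0.0013,1],[-5.13,-1.33,8.01,-0.0089,0.0264,-0.0013,1],[-5.13,-1.33,8.01,-0.0089,0.0264,-0.0013,1],[-5.13,-1.33,8.01,-0.0089,0.0264,-0.0013,1],[-5.13,-1.33,8.01,-0.0089,0.0264,-0.0013,1],[-5.13,-1.33,8.01,-0.0089,0.0264,-0.0013,1],[-5.13,-1.33,8.01,-0.0089,0.0264,-0.0013,1],[-5.13,-1.33,8.01,-0.0089,0.0264,-0.0013,1],[-5.13,-1.33,8.01,-0.0089,0.0264,-0.0013,1]]]';python3 sweep.py
```

```text
t: 7.68
tcp_pos: [0.3106, 0.5089, 0.2881]
tool_rot: [-0.103, 0.938, 0.312, 0.11]
force: [-0.2, -0.3, -0.4]
finger_gap: 0.998
gripper_force: 0.0
[ 0.62  0.27  1.92  0.85  0.58 -1.81] [0.311 0.509 0.288]
[0.0004 0.0044 0.0036]
row [-5.12 -1.24  8.03] [-0.0084  0.0264 -0.0013] n 19.996998503189428
```

Works exactly. I'll continue with 19 more rows.

```bash
python3 -m handwheel '[[[-5.12,-1.24,8.03,-0.0085,0.0264,-0.0013,1],[-5.12,-1.24,8.03,-0.0085,0.0264,-0.0013,1],[-5.12,-1.24,8.03,-0.0085,0.0264,-0.0013,1],[-5.12,-1.24,8.03,-0.0085,0.0264,-0.0013,1],[-5.12,-1.24,8.03,-0.0085,0.0264,-0.0013,1],[-5.12,-1.24,8.03,-0.0085,0.0264,-0.0013,1],[-5.12,-1.24,8.03,-0.0085,0.0264,-0.0013,1],[-5.12,-1.24,8.03,-0.0085,0.0264,-0.0013,1],[-5.12,-1.24,8.03,-0.0085,0.0264,-0.0013,1],[-5.12,-1.24,8.03,-0.0085,0.0264,-0.0013,1],[-5.12,-1.24,8.03,-0.0085,0.0264,-0.0013,1],[-5.12,-1.24,8.03,-0.0085,0.0264,-0.0013,1],[-5.12,-1.24,8.03,-0.0085,0.0264,-0.0013,1],[-5.12,-1.24,8.03,-0.0085,0.0264,-0.0013,1],[-5.12,-1.24,8.03,-0.0085,0.0264,-0.0013,1],[-5.12,-1.24,8.03,-0.0085,0.0264,-0.0013,1],[-5.12,-1.24,8.03,-0.0085,0.0264,-0.0013,1],[-5.12,-1.24,8.03,-0.0085,0.0264,-0.0013,1]]]';python3 sweep.py; python3 - <<'E'
from h import *
Rt=R.from_rotvec(-np.radians(12)*np.array([0.073,.997,0]))*Rg
print(rows(Rt,G+.08*u))
E
```

```text
t: 9.93
tcp_pos: [0.5582, 0.3972, 0.4777]
tool_rot: [0.758, -0.036, 0.624, -0.188]
force: [0.1, -0.1, -0.5]
finger_gap: 0.996
gripper_force: 0.0
[ 0.61  0.27  1.92  3.85  0.57 -1.8 ] [0.558 0.397 0.478]
[0.005  0.0023 0.0072]
row [-5.03 -1.17  8.09] [-0.008   0.026  -0.0012] n 2.082115018939839
(array([-36.16582238,  -3.14678519,  75.594903  ]), array([-0.26862163,  0.1634107 , -0.12273136]), array([0.11350351, 0.31089407, 0.06622276]))
```

```bash
cat > plan.py <<'E'
import h;from h import *
h.S4,h.K6=1,1
from scipy.spatial.transform import Slerp
X=[.287,-.008,.591,.116,.393,.31,.112,-.005]
def ik(P,Rt,q0):
    return least_squares(lambda q:np.r_[h.fk(q,X)[0]-P,.3*(h.fk(q,X)[1].inv()*Rt).as_rotvec()],q0).x
def plan(P,Rt,n,s=None):
    s=s or sense();R0=R.from_quat(s["tool_rot"]);p0=np.array(s["tcp_pos"]);sl=Slerp([0,1],R.concatenate([R0,Rt]))
    q=np.array(s["q"])
    for i in range(n):
        a,b=sl(i/n),sl((i+1)/n);q=ik(p0+(P-p0)*(i+1)/n,b,q)
        print("[%s]"%",".join("%g"%v for v in np.r_[(a.inv()*b).as_rotvec(degrees=True).round(2),a.inv().apply((P-p0)/n).round(4)]),q.round(2))
def tilt(k): return R.from_rotvec(-np.radians(k)*np.array([0.073,.997,0]))*Rg
E
python3 - <<'E'
from plan import *
plan(G+.08*u,tilt(12),9)
E
```

```text
[-4.02,-0.35,8.4,-0.0298,0.0182,-0.0136] [ 0.65  0.3   1.97  3.95  0.67 -1.68]
[-4.02,-0.35,8.4,-0.0269,0.0232,-0.012] [ 0.69  0.34  2.01  4.05  0.73 -1.58]
[-4.02,-0.35,8.4,-0.0232,0.0277,-0.0101] [ 0.73  0.37  2.03  4.14  0.77 -1.45]
[-4.02,-0.35,8.4,-0.0189,0.0314,-0.0079] [ 0.75  0.4   2.06  4.21  0.79 -1.32]
[-4.02,-0.35,8.4,-0.0141,0.0343,-0.0055] [ 0.77  0.42  2.08  4.28  0.8  -1.18]
[-4.02,-0.35,8.4,-0.009,0.0363,-0.0029] [ 0.78  0.45  2.11  4.32  0.79 -1.03]
[-4.02,-0.35,8.4,-0.0036,0.0373,-0.0003] [ 0.78  0.48  2.14  4.34  0.76 -0.86]
[-4.02,-0.35,8.4,0.0019,0.0374,0.0024] [ 0.77  0.5   2.18  4.33  0.73 -0.67]
[-4.02,-0.35,8.4,0.0074,0.0364,0.0049] [ 0.75  0.54  2.22  4.28  0.69 -0.45]
```

```bash
python3 -m handwheel '[[[-4.02,-0.35,8.4,-0.0298,0.0182,-0.0136,1],[-4.02,-0.35,8.4,-0.0269,0.0232,-0.012,1],[-4.02,-0.35,8.4,-0.0232,0.0277,-0.0101,1],[-4.02,-0.35,8.4,-0.0189,0.0314,-0.0079,1],[-4.02,-0.35,8.4,-0.0141,0.0343,-0.0055,1],[-4.02,-0.35,8.4,-0.009,0.0363,-0.0029,1],[-4.02,-0.35,8.4,-0.0036,0.0373,-0.0003,1],[-4.02,-0.35,8.4,0.0019,0.0374,0.0024,1],[-4.02,-0.35,8.4,0.0074,0.0364,0.0049,1],[0,0,0,0,0,0,1]]]'; python3 - <<'E'
from plan import *
print(sense()["q"].round(2));plan(G+.03*u,tilt(0),4)
E
```

```text
t: 11.18
tcp_pos: [0.4122, 0.2921, 0.1923]
tool_rot: [-0.614, 0.656, -0.324, 0.297]
force: [0.3, -0.0, 0.4]
finger_gap: 1.002
gripper_force: 0.0
[ 0.73  0.53  2.22  4.26  0.69 -0.45]
[-3.03,-0.05,0.11,-0.0005,0.0029,0.012] [ 0.7   0.53  2.2   4.3   0.62 -0.51]
[-3.03,-0.05,0.11,-0.0005,0.0022,0.0122] [ 0.67  0.53  2.17  4.34  0.55 -0.58]
[-3.03,-0.05,0.11,-0.0005,0.0016,0.0123] [ 0.63  0.53  2.15  4.4   0.48 -0.67]
[-3.03,-0.05,0.11,-0.0005,0.001,0.0123] [ 0.6   0.54  2.12  4.49  0.42 -0.79]
```

```bash
python3 -m handwheel '[[[-3.03,-0.05,0.11,-0.0005,0.0029,0.012,1],[-3.03,-0.05,0.11,-0.0005,0.0022,0.0122,1],[-3.03,-0.05,0.11,-0.0005,0.0016,0.0123,1],[-3.03,-0.05,0.11,-0.0005,0.001,0.0123,1],[0,0,0,0,0,0,1],[0,0,0,0,0,0,1]]]'; python3 - <<'E'
from plan import *
import cv2
s=sense();print(s["q"].round(2),rows(Rg,G,s))
ims=snapshot("scene")[150:250,220:353];imt=snapshot("top")[165:265,190:323]
cv2.imwrite("pics/both3.png",cv2.resize(np.hstack([ims,imt])[:,:,::-1],(798,300),interpolation=cv2.INTER_CUBIC))
E
```

```text
t: 11.92
tcp_pos: [0.4452, 0.2936, 0.156]
tool_rot: [-0.639, 0.688, -0.251, 0.236]
force: [0.0, 0.7, -0.8]
finger_gap: 1.002
gripper_force: 0.0
[ 0.6   0.53  2.12  4.49  0.42 -0.79] (array([-0.29587238,  0.20583655, -0.1794849 ]), array([0.00198071, 0.00317497, 0.03057633]), array([0.00186111, 0.00302303, 0.03059923]))
```

View pics/both3.png

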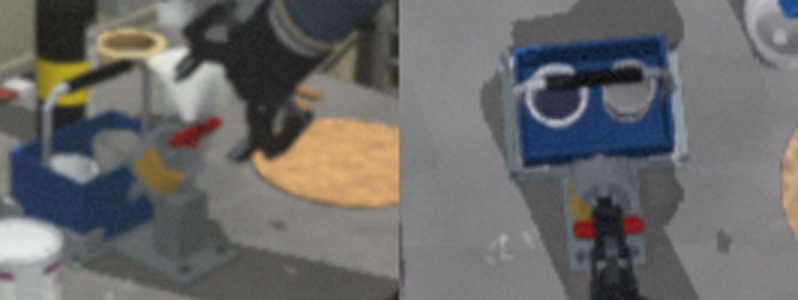

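The gripper is centred on the bar (top crop (605,228)). I'll close on it.

```bash
python3 -m handwheel '[[[0,0,-0.1,0.001,0.0015,0.015,1],[0,0,-0.1,0.001,0.0015,0.015,1],[0,0,0,0,0,0,1],[0,0,0,0,0,0,0.1],[0,0,0,0,0,0,0.1],[0,0,0,0,0,0,0.1],[0,0,0,0,0,0,0.1],[0,0,0,0,0,0,0.1],[0,0,0,0,0,0,0.1]]]' 60; python3 - <<'E'
from plan import *
s=sense();print(s["q"].round(2),rows(Rg,G,s))
E
```

```text
t: 13.15
tcp_pos: [0.4626, 0.2905, 0.1313]
tool_rot: [-0.639, 0.688, -0.251, 0.236]
force: [-2.5, 0.4, 5.3]
finger_gap: 0.127
gripper_force: 59.6
[ 0.57  0.6   2.11  4.33  0.42 -0.64] (array([-0.29318886,  0.21486646, -0.0691861 ]), array([6.79615478e-05, 6.15257397e-04, 2.99918649e-04]), array([6.60883847e-05, 6.13794921e-04, 3.03314611e-04]))
```

```bash
python3 -m handwheel '[[[0,0,0,0,0,-0.008,0.1],[0,0,0,0,0,-0.008,0.1],[0,0,0,0,0,-0.008,0.1],[0,0,0,0,0,-0.0085,0.1],[0,0,0,0,0,0,0.1],[0,0,0,0,0,0,0.1]]]'; cat > st.py <<'E'
from plan import *
s=sense();r=R.from_quat(s["tool_rot"]);print("pull %.4f"%((s["tcp_pos"]-G)@u+.0003),"twist %.3f"%(Rg.inv()*r).as_euler('ZYX')[0],"tilt",(Rg.inv()*r).as_euler('ZYX')[1:].round(3),"faxial %.1f"%(np.array(s["force"])@u),"off",rows(r,G,s)[1].round(4),"tq %.2f"%(np.array(s["ft_torque"])@u),s["q"].round(2))
E
python3 st.py
```

```text
t: 13.9
tcp_pos: [0.4432, 0.292, 0.1548]
tool_rot: [-0.639, 0.688, -0.251, 0.235]
force: [10.5, -1.3, -11.9]
finger_gap: 0.128
gripper_force: 58.4
pull 0.0312 twist 0.003 tilt [-0.003  0.004] faxial -15.9 off [0.0002 0.0009 0.0309] tq 0.01 [ 0.6   0.53  2.12  4.48  0.42 -0.77]
```

```bash
python3 -m handwheel '[[[0,0,0,0,0,-0.001,0.1],[0,0,8.9,0,0,0,0.1],[0,0,8.9,0,0,0,0.1],[0,0,8.9,0,0,0,0.1],[0,0,8.9,0,0,0,0.1],[0,0,8.9,0,0,0,0.1],[0,0,8.9,0,0,0,0.1],[0,0,0,0,0,0,0.1],[0,0,0,0,0,0,0.1]]]'; python3 st.py
python3 -m handwheel '[[[0,0,0,0,0,0.002,0.1],[0,0,0,0,0,0.001,0.1],[0,0,0,0,0,0.001,0.1],[0,0,0,0,0,0,0.1]]]'; python3 st.py
```

```text
t: 15.02
tcp_pos: [0.443, 0.2918, 0.1557]
tool_rot: [-0.261, 0.902, -0.119, 0.323]
force: [11.1, -1.6, -12.1]
finger_gap: 0.128
gripper_force: 58.4
pull 0.0319 twist 0.935 tilt [-0.005  0.001] faxial -16.4 off [0.0011 0.0008 0.0316] tq 0.00 [0.6  0.53 2.12 4.49 0.42 0.15]
t: 15.52
tcp_pos: [0.4441, 0.2915, 0.1542]
tool_rot: [-0.262, 0.901, -0.119, 0.324]
force: [1.6, -2.3, 3.9]
finger_gap: 0.129
gripper_force: 61.0
pull 0.0301 twist 0.934 tilt [-0.007  0.001] faxial 1.8 off [0.001  0.0009 0.0298] tq -0.04 [0.59 0.53 2.13 4.47 0.42 0.17]
```

It stopped on the land at 0.030. I'll lift it off and turn 0.15 further.

```bash
python3 -m handwheel '[[[0,0,0,0,0,-0.004,0.1],[0,0,0,0,0,0,0.1],[0,0,8.5,0,0,0,0.1],[0,0,0,0,0,0,0.1],[0,0,0,0,0,0,0.1],[0,0,0,0,0,0.002,0.1],[0,0,0,0,0,0.002,0.1],[0,0,0,0,0,0,0.1]]]'; python3 st.py
```

```text
t: 16.52
tcp_pos: [0.4453, 0.2917, 0.1527]
tool_rot: [-0.194, 0.919, -0.094, 0.331]
force: [12.8, -2.0, -10.3]
finger_gap: 0.126
gripper_force: 58.5
pull 0.0282 twist 1.083 tilt [-0.005  0.   ] faxial -16.2 off [0.001  0.0005 0.0279] tq -0.01 [0.59 0.54 2.12 4.47 0.42 0.32]
```

It went below the land with the spring force still on the tool, so the lug is in the notch. Easing it the rest of the way down.

```bash
python3 -m handwheel '[[[0,0,0,0,0,0.001,0.1],[0,0,0,0,0,0.001,0.1],[0,0,0,0,0,0.0005,0.1],[0,0,0,0,0,0,0.1],[0,0,0,0,0,0,0.1]]]'; python3 st.py
```

```text
t: 17.15
tcp_pos: [0.4463, 0.2915, 0.1514]
tool_rot: [-0.194, 0.919, -0.094, 0.331]
force: [7.9, -2.0, -4.5]
finger_gap: 0.132
gripper_force: 59.7
pull 0.0265 twist 1.082 tilt [-0.006  0.   ] faxial -8.6 off [0.001  0.0006 0.0262] tq -0.07 [0.59 0.54 2.12 4.46 0.42 0.33]
```

```bash
python3 -m handwheel '[[[0,0,0,0,0,0.0006,0.1],[0,0,0,0,0,0,0.1],[0,0,0,0,0,0,0.3],[0,0,0,0,0,0,0.6],[0,0,0,0,0,0,1],[0,0,0,0,0,0,1],[0,0,0,0,0,0,1],[0,0,0,0,0,0,1]]]'; python3 st.py; python3 - <<'E'
from plan import *
Rz=R.from_euler('z',1.085)
print("back");plan(G+.085*u,tilt(12)*Rz,4)
E
```

```text
t: 18.15
tcp_pos: [0.4455, 0.2916, 0.1509]
tool_rot: [-0.195, 0.919, -0.094, 0.331]
force: [-0.2, -0.8, 0.2]
finger_gap: 0.999
gripper_force: 0.0
pull 0.0267 twist 1.082 tilt [-0.005 -0.001] faxial 0.2 off [0.0002 0.     0.0264] tq -0.01 [0.59 0.54 2.12 4.45 0.42 0.33]
back
[1.42,-2.57,0.04,-0.0001,0,-0.0147] [0.63 0.54 2.15 4.38 0.48 0.43]
[1.42,-2.57,0.04,-0.0007,-0.0003,-0.0146] [0.67 0.53 2.18 4.34 0.55 0.51]
[1.42,-2.57,0.04,-0.0014,-0.0007,-0.0146] [0.71 0.53 2.2  4.31 0.62 0.57]
[1.42,-2.57,0.04,-0.002,-0.001,-0.0145] [0.75 0.53 2.22 4.3  0.69 0.62]
```

```bash
python3 -m handwheel '[[[1.42,-2.57,0.04,-0.0001,0,-0.0147,1],[1.42,-2.57,0.04,-0.0007,-0.0003,-0.0146,1],[1.42,-2.57,0.04,-0.0014,-0.0007,-0.0146,1],[1.42,-2.57,0.04,-0.002,-0.001,-0.0145,1],[0,0,0,0,0,0,1]]]'; cat >> plan.py <<'E'
def down(yaw): # tool down, tool y along world azimuth yaw
    y=np.array([np.cos(yaw),np.sin(yaw),0]);z=np.array([0,0,-1.]);return R.from_matrix(np.c_[np.cross(y,z),y,z])
def jplan(qs):
    for a,b in zip(qs[:-1],qs[1:]):
        a=np.array(a);b=np.array(b);pa,ra=h.fk(a,X)
        n=1
        while 1:
            L=[h.fk(a+(b-a)*i/n,X) for i in range(n+1)]
            m=max((L[i][1].inv()*L[i+1][1]).magnitude() for i in range(n));d=max(np.linalg.norm(L[i+1][0]-L[i][0]) for i in range(n))
            if m<np.radians(10.3) and d<.058 and abs(b-a).max()/n<.2: break
            n+=1
        for i in range(n):
            (p0,r0),(p1,r1)=L[i:i+2]
            print("[%s,1],"%",".join("%g"%v for v in np.r_[(r0.inv()*r1).as_rotvec(degrees=True).round(2),r0.inv().apply(p1-p0).round(4)]),p1.round(2))
        print()
E
python3 - <<'E'
from plan import *
s=sense();q=s["q"];print(q.round(2))
C=[.61,.27,1.92,3.85,.58,.4]
D=[.55,.27,1.92,0.,.58,.4]
E=ik([.5847,.2815,.255],down(-.073),[.3,.6,1.5,0,1.1,.4]);print("E",E.round(2))
jplan([q,C,D,E])
E
```

```text
t: 18.77
tcp_pos: [0.4068, 0.2946, 0.1956]
tool_rot: [-0.185, 0.88, -0.121, 0.421]
force: [-0.6, -0.2, -0.1]
finger_gap: 0.998
gripper_force: 0.0
[0.74 0.52 2.22 4.29 0.68 0.62]
E [0.28 0.54 1.34 0.   1.26 0.35]
[-1.33,-4.73,-1.4,-0.0476,0.0035,0.0019,1], [0.44 0.32 0.23]
[-0.85,-4.82,-1.62,-0.0485,-0.0012,0.0023,1], [0.46 0.34 0.26]
[-0.38,-4.87,-1.86,-0.0488,-0.0059,0.0027,1], [0.49 0.35 0.3 ]
[0.09,-4.87,-2.1,-0.0487,-0.0107,0.003,1], [0.51 0.37 0.34]
[0.54,-4.82,-2.36,-0.0481,-0.0154,0.0033,1], [0.53 0.38 0.39]
[0.98,-4.72,-2.62,-0.047,-0.02,0.0036,1], [0.55 0.39 0.44]
[1.39,-4.58,-2.88,-0.0455,-0.0244,0.0038,1], [0.56 0.4  0.48]

[-2.02,-4.96,-8.37,-0.0248,0.0117,-0.0006,1], [0.56 0.42 0.5 ]
[-2.03,-4.95,-8.37,-0.0246,0.0118,-0.0007,1], [0.55 0.45 0.51]
[-2.05,-4.93,-8.38,-0.0243,0.012,-0.0008,1], [0.54 0.47 0.51]
[-2.07,-4.92,-8.38,-0.0241,0.0122,-0.0009,1], [0.53 0.49 0.52]
[-2.09,-4.91,-8.38,-0.024,0.0124,-0.001,1], [0.51 0.51 0.52]
[-2.11,-4.91,-8.38,-0.0239,0.0127,-0.0011,1], [0.49 0.53 0.51]
[-2.13,-4.91,-8.37,-0.0238,0.0129,-0.0012,1], [0.47 0.55 0.5 ]
[-2.15,-4.91,-8.37,
[... 461 characters left out ...]
1], [0.35 0.54 0.34]
[-2.24,-5.01,-8.28,-0.0252,0.0148,-0.0018,1], [0.34 0.52 0.31]
[-2.24,-5.03,-8.27,-0.0255,0.0148,-0.0018,1], [0.34 0.5  0.3 ]
[-2.23,-5.05,-8.26,-0.0258,0.0147,-0.0017,1], [0.34 0.47 0.28]
[-2.22,-5.07,-8.25,-0.0261,0.0147,-0.0017,1], [0.35 0.45 0.27]
[-2.21,-5.08,-8.25,-0.0264,0.0145,-0.0016,1], [0.36 0.42 0.26]
[-2.19,-5.1,-8.24,-0.0266,0.0144,-0.0015,1], [0.37 0.39 0.25]
[-2.17,-5.11,-8.24,-0.0268,0.0142,-0.0014,1], [0.38 0.37 0.25]

[4.43,-3.2,2.99,-0.0204,0.0501,0.0158,1], [0.44 0.36 0.25]
[4.6,-2.82,3.09,-0.0236,0.0493,0.0094,1], [0.49 0.34 0.25]
[4.77,-2.42,3.16,-0.0269,0.0476,0.0035,1], [0.54 0.31 0.25]
[4.93,-2.02,3.19,-0.0302,0.0449,-0.0019,1], [0.58 0.28 0.26]
```

```bash
python3 -m handwheel '[[[-1.33,-4.73,-1.4,-0.0476,0.0035,0.0019,1],[-0.85,-4.82,-1.62,-0.0485,-0.0012,0.0023,1],[-0.38,-4.87,-1.86,-0.0488,-0.0059,0.0027,1],[0.09,-4.87,-2.1,-0.0487,-0.0107,0.003,1],[0.54,-4.82,-2.36,-0.0481,-0.0154,0.0033,1],[0.98,-4.72,-2.62,-0.047,-0.02,0.0036,1],[1.39,-4.58,-2.88,-0.0455,-0.0244,0.0038,1],[-2.02,-4.96,-8.37,-0.0248,0.0117,-0.0006,1],[-2.03,-4.95,-8.37,-0.0246,0.0118,-0.0007,1],[-2.05,-4.93,-8.38,-0.0243,0.012,-0.0008,1],[-2.07,-4.92,-8.38,-0.0241,0.0122,-0.0009,1],[-2.09,-4.91,-8.38,-0.024,0.0124,-0.001,1],[-2.11,-4.91,-8.38,-0.0239,0.0127,-0.0011,1],[-2.13,-4.91,-8.37,-0.0238,0.0129,-0.0012,1],[-2.15,-4.91,-8.37,-0.0238,0.0132,-0.0013,1],[-2.17,-4.91,-8.36,-0.0238,0.0135,-0.0014,1],[-2.19,-4.92,-8.35,-0.0239,0.0138,-0.0015,1],[-2.21,-4.93,-8.34,-0.024,0.014,-0.0016,1]]]' && python3 -m handwheel '[[[-2.22,-4.94,-8.33,-0.0242,0.0142,-0.0017,1],[-2.23,-4.96,-8.32,-0.0244,0.0144,-0.0017,1],[-2.24,-4.97,-8.31,-0.0247,0.0146,-0.0018,1],[-2.24,-4.99,-8.29,-0.025,0.0147,-0.0018,1],[-2.24,-5.01,-8.28,-0.0252,0.0148,-0.0018,1],[-2.24,-5.03,-8.27,-0.0255,0.0148,-0.0018,1],[-2.23,-5.05,-8.26,-0.0258,0.0147,-0.0017,1],[-2.22,-5.07,-8.25,-0.0261,0.0147,-0.0017,1],[-2.21,-5.08,-8.25,-0.0264,0.0145,-0.0016,1],[-2.19,-5.1,-8.24,-0.0266,0.0144,-0.0015,1],[-2.17,-5.11,-8.24,-0.0268,0.0142,-0.0014,1],[0,0,0,0,0,0,1]]]'; python3 - <<'E'
from plan import *
import cv2
s=sense();print(s["q"].round(2));plan(np.array([.5847,.2815,.255]),down(-.073),5,s)
imt=snapshot("top")[165:265,190:390]
cv2.imwrite("pics/top4.png",cv2.resize(imt[:,:,::-1],(800,400),interpolation=cv2.INTER_CUBIC))
E
```

```text
t: 21.02
tcp_pos: [0.397, 0.5814, 0.4267]
tool_rot: [0.814, 0.054, 0.269, -0.512]
force: [0.2, -0.2, 0.4]
finger_gap: 1.002
gripper_force: 0.0
t: 22.52
tcp_pos: [0.3851, 0.3697, 0.2457]
tool_rot: [0.642, 0.744, 0.177, 0.056]
force: [0.4, -0.6, 0.4]
finger_gap: 0.999
gripper_force: 0.0
[ 0.56  0.27  1.91 -0.    0.58  0.41]
[3.74,-2.11,2.48,-0.0237,0.036,0.0073] [0.48 0.31 1.82 0.02 0.71 0.36]
[3.74,-2.11,2.48,-0.0218,0.0374,0.0058] [0.42 0.36 1.72 0.03 0.85 0.34]
[3.74,-2.11,2.48,-0.02,0.0386,0.0041] [0.36 0.41 1.6  0.02 0.98 0.34]
[3.74,-2.11,2.48,-0.0182,0.0397,0.0022] [0.32 0.47 1.48 0.01 1.12 0.34]
[3.74,-2.11,2.48,-0.0164,0.0405,0.0002] [0.28 0.54 1.34 0.   1.26 0.35]
```

View pics/top4.png

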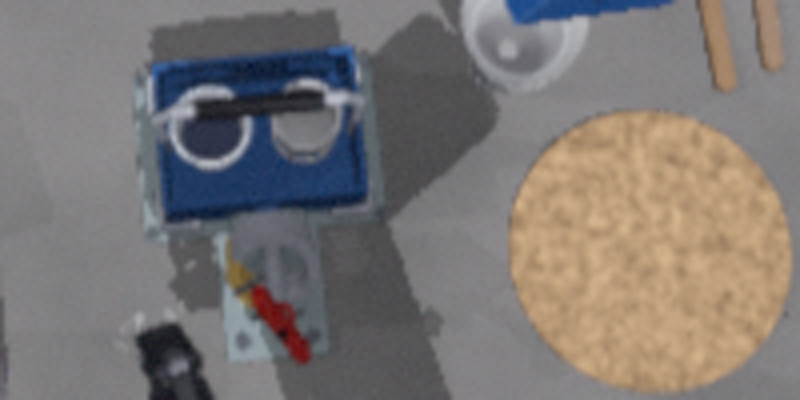

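The T-handle is turned and still parked at top crop (280,322). The caddy grip is at (258,105), the mat centre at (651,250) and the cup at (525,40).

```bash
python3 -m handwheel '[[[3.74,-2.11,2.48,-0.0237,0.036,0.0073,1],[3.74,-2.11,2.48,-0.0218,0.0374,0.0058,1],[3.74,-2.11,2.48,-0.02,0.0386,0.0041,1],[3.74,-2.11,2.48,-0.0182,0.0397,0.0022,1],[3.74,-2.11,2.48,-0.0164,0.0405,0.0002,1],[0,0,0,0,0,0,1],[0,0,0,0,0,0,1]]]'; python3 - <<'E'
from plan import *
c=lambda u,v:((u+.5)/4-.5+190,(v+.5)/4-.5+165)
print("grip",[ray("top",c(*p),.168) for p in((193,108),(323,101))])
print("mat",ray("top",c(510,250),.006),ray("top",c(792,250),.006),ray("top",c(651,108),.006),ray("top",c(651,393),.006))
s=sense();print(s["q"].round(2),rows(down(-.073),[.5855,.2815,.144],s)[:2])
E
```

```text
t: 23.45
tcp_pos: [0.5833, 0.2824, 0.2541]
tool_rot: [0.732, 0.681, -0.001, -0.001]
force: [-0.8, 0.0, 0.7]
finger_gap: 0.999
gripper_force: 0.0
grip [array([0.59038988, 0.3271533 , 0.168     ]), array([0.58071068, 0.23879855, 0.168     ])]
mat [0.47471136 0.10368712 0.006     ] [ 0.43908782 -0.1114416   0.006     ] [ 0.56675443 -0.02791501  0.006     ] [0.35030943 0.01943617 0.006     ]
[0.28 0.54 1.34 0.   1.26 0.35] (array([-0.13704229, -0.00104574,  0.06139836]), array([-0.00071551,  0.00256145,  0.11013571]))
```

```bash
python3 -m handwheel '[[[0,0,-0.5,0,0.0012,0.03,1],[0,0,-0.5,0,0.0012,0.03,1],[0,0,0,0,0,0.03,1],[0,0,0,0,0,0.02,1],[0,0,0,0,0,0,1],[0,0,0,0,0,0,0.1],[0,0,0,0,0,0,0.1],[0,0,0,0,0,0,0.1],[0,0,0,0,0,0,0.1],[0,0,0,0,0,0,0.1],[0,0,0,0,0,0,0.1]]]' 90 && python3 -m handwheel '[[[0,0,0,0,0,-0.01,0.1],[0,0,0,0,0,-0.015,0.1],[0,0,0,0,0,-0.015,0.1],[0,0,0,0,0,0,0.1]]]'
```

```text
t: 24.82
tcp_pos: [0.5861, 0.2819, 0.1457]
tool_rot: [0.726, 0.688, -0.001, 0.0]
force: [-2.9, -0.6, 6.7]
finger_gap: 0.151
gripper_force: 87.7
t: 25.32
tcp_pos: [0.5877, 0.2822, 0.1869]
tool_rot: [0.726, 0.688, 0.001, 0.001]
force: [0.8, 0.2, -7.6]
finger_gap: 0.155
gripper_force: 88.0
```

```bash
python3 -m handwheel '[[[0,0,0,0,0,-0.02,0.1],[0,0,0,0,0,-0.035,0.1],[0,0,0,0,0,-0.035,0.1],[0,0,0,0,0,-0.035,0.1],[0,0,0,0,0,-0.03,0.1],[0,0,0,0,0,-0.012,0.1],[0,0,0,0,0,0,0.1],[0,0,0,0,-0.01,0,0.1],[0,0,0,-0.001,-0.02,0,0.1],[0,0,0,-0.002,-0.03,0,0.1],[0,0,0,-0.002,-0.03,0,0.1],[0,0,0,-0.002,-0.025,0,0.1],[0,0,0,-0.001,-0.014,0,0.1],[0,0,0,0,0,0,0.1]]]' && python3 -m handwheel '[[[0,0,0,-0.01,0,0,0.1],[0,0,0,-0.02,0.001,0,0.1],[0,0,0,-0.03,0.002,0,0.1],[0,0,0,-0.035,0.002,0,0.1],[0,0,0,-0.035,0.002,0,0.1],[0,0,0,-0.035,0.002,0,0.1],[0,0,0,-0.035,0.002,0,0.1],[0,0,0,-0.035,0.002,0,0.1],[0,0,0,-0.025,0.001,0,0.1],[0,0,0,-0.016,0.001,0,0.1],[0,0,0,-0.009,0,0,0.1],[0,0,0,0,0,0,0.1],[0,0,0,0,0,0,0.1]]]'; python3 - <<'E'
from plan import *
s=sense();print(s["q"].round(2),rows(down(-.073),[.458,-.004,.142],s)[:2])
E
```

```text
t: 27.08
tcp_pos: [0.4559, 0.2809, 0.3514]
tool_rot: [0.726, 0.688, -0.001, 0.0]
force: [-0.2, 0.9, -6.5]
finger_gap: 0.154
gripper_force: 88.3
t: 28.7
tcp_pos: [0.4567, -0.0036, 0.3523]
tool_rot: [0.726, 0.688, -0.0, -0.0]
force: [-0.3, 0.6, -8.0]
finger_gap: 0.16
gripper_force: 88.3
[-0.25  0.16  1.66 -0.    1.33 -0.2 ] (array([-0.02670884,  0.02741258,  1.14172912]), array([-0.00022676,  0.0013773 ,  0.21031456]))
```

```bash
python3 -m handwheel '[[[0,0,0,0,0.001,0.02,0.1],[0,0,0,0,0,0.035,0.1],[0,0,0,0,0,0.035,0.1],[0,0,0,0,0,0.035,0.1],[0,0,0,0,0,0.035,0.1],[0,0,0,0,0,0.025,0.1],[0,0,0,0,0,0.01,0.1],[0,0,0,0,0,0.005,0.1],[0,0,0,0,0,0,0.1],[0,0,0,0,0,0,0.1]]]'; python3 - <<'E'
from plan import *
import cv2
a=snapshot("top")[165:290,290:415];b=snapshot("scene")[140:265,265:390]
cv2.imwrite("pics/both5.png",cv2.resize(np.hstack([b,a])[:,:,::-1],(800,400),interpolation=cv2.INTER_CUBIC))
E
```

```text
t: 29.95
tcp_pos: [0.4586, -0.0049, 0.1532]
tool_rot: [0.726, 0.688, -0.0, 0.001]
force: [0.6, 1.3, -7.7]
finger_gap: 0.155
gripper_force: 88.3
```

View pics/both5.png

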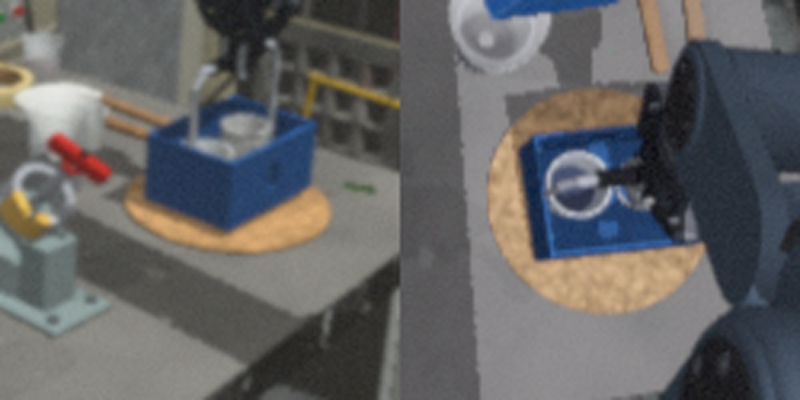

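The caddy hangs upright over the mat (box corners at (520,138) and (540,258) in the top crop, mat edge at 487), and the plunger is still parked. Setting it down.

```bash
python3 -m handwheel '[[[0,0,0,0,0,0.004,0.1],[0,0,0,0,0,0.003,0.1],[0,0,0,0,0,0.002,0.1],[0,0,0,0,0,0,0.1]]]'
```

```text
t: 30.55
tcp_pos: [0.4572, -0.0047, 0.1438]
tool_rot: [0.726, 0.688, -0.001, -0.0]
force: [-1.8, -0.1, 1.2]
finger_gap: 0.154
gripper_force: 89.5
```

Weight is off the tool, so the caddy is standing. Releasing it and rising clear of the handle.

```bash
python3 -m handwheel '[[[0,0,0,0,0,0,0.3],[0,0,0,0,0,0,0.6],[0,0,0,0,0,0,1],[0,0,0,0,0,0,1],[0,0,0,0,0,0,1],[0,0,0,0,0,0,1],[0,0,0,0,0,-0.02,1],[0,0,0,0,0,-0.04,1],[0,0,0,0,0,-0.05,1],[0,0,0,0,0,-0.05,1],[0,0,0,0,0,0,1],[0,0,0,-0.05,0,0,1],[0,0,0,-0.05,0,0,1],[0,0,0,-0.05,0,0,1],[0,0,0,-0.05,0,0,1],[0,0,0,0,0,0,1],[0,0,0,0,0,0,1]]]'; python3 - <<'E'
from plan import *
import cv2
a=snapshot("top")[145:275,210:400];b=snapshot("scene")[130:260,200:390]
cv2.imwrite("pics/both6.png",cv2.resize(np.hstack([b,a])[:,:,::-1],(798,273),interpolation=cv2.INTER_CUBIC))
E
```

```text
t: 32.67
tcp_pos: [0.4463, -0.2035, 0.3024]
tool_rot: [0.726, 0.688, -0.001, -0.001]
force: [-0.2, 0.2, -0.6]
finger_gap: 1.0
gripper_force: 0.0
```

View pics/both6.png

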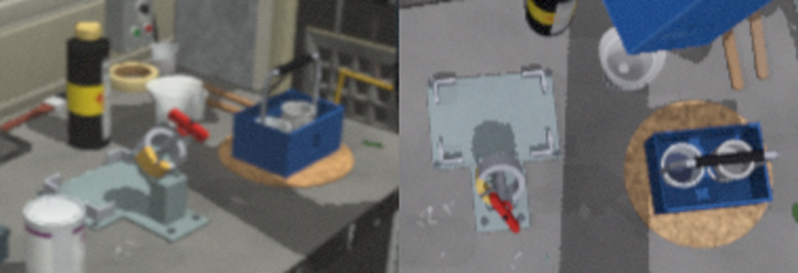

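```bash
python3 - <<'E'
from plan import *
print(ray("top",((708.5-399)/2.1+209.5,145+168/2.1-.5),.081))
sign_off()
E
```

```text
[0.45637118 0.00173231 0.081     ]
the job is handed in; nothing more can be done
```

The plunger is parked retracted in its rest notch (found at a twist of about 1.08 rad), and the caddy stands upright within about 6 mm of the mat's centre; the cup, can and tin were not touched, and the job was handed in at about 33 s.

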